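# Find the loose panel of the storage chest and push it open

### The job

Four of the five identical panels in the top of the wooden chest are fixed and one rocks on a hidden axle: press each near its front or back end with your fingertips until you find the one that gives, then push that panel right open, until it stands on edge, and leave it so. Do not pick anything up, and leave the sale goods on and around the chest where they are.

Things in the scene. Friction and masses are not known exactly. Their poses are not given: they have to be found in the camera images.
- chest: Low wooden storage chest fixed to the table; 510 mm long (its y), 215 mm deep (its x, pointing to its back, away from the robot), deck 110 mm up. Five identical plank panels lie flush in the deck in a row along y. Origin on the table under the middle of the row; the chest spans x = -90 to +125 mm, the back ledge from x = 61 carrying small things. Hollow: empty for 88 mm below the panels.
- place1 (a point): Centre of the upper face (level with the deck) of panel 1, at the left (+y) end. Marks the place only: stays put when the panel turns; axes as the chest's. Each panel is 116 mm (x) by 71 mm (y), 12 mm thick, with 2 to 3 mm gaps; centres 90 mm apart; deck between panels 15 mm wide. Four panels are fixed and rigid, one is loose; they look the same.
- place2 (a point): The same point for panel 2, counted from the left (+y) end.
- place3 (a point): The same point for panel 3, counted from the left (+y) end.
- place4 (a point): The same point for panel 4, counted from the left (+y) end.
- place5 (a point): The same point for panel 5, counted from the left (+y) end (the right-hand end panel).
- flap (a joint): Angle of the loose panel (rad), whichever it is. Its axle runs along the chest's y through its middle, 6 mm below the deck; about 2 N at 45 mm from it turns it, against friction, and it stays where left. 0: flush; positive: front end (robot side) down, back end up; negative: the other way. Stops at +-1.45 (on edge). Fingers can follow the sinking end into the chest.
- dish: Bystander, loose: small round brass dish, 46 mm across, 30 mm high, standing on the back ledge of the chest. Origin under its centre.
- trinket_box: Bystander, loose: small closed wooden box 38 x 52 mm, 32 mm high, standing on the back ledge of the chest. Origin under its centre.
- mug: Bystander, loose: white mug, 80 mm across, 90 mm high, with a handle, on the table off the left (+y) end of the chest. Origin under its centre.
- jar: Bystander, loose: glass jar with steel cap, 68 mm across, 90 mm high, on the table off the left end of the chest. Origin under its centre.
- bowl: Bystander, loose: blue bowl, 110 mm across, 55 mm high, on the table off the right (-y) end of the chest. Origin under its centre.
- plate: Bystander, loose: white plate, 150 mm across, 18 mm high, on the table off the right end of the chest. Origin under its centre.
- spoon: Bystander, loose: spoon lying on the table in front (robot side) of the chest, along the chest's length.

How it is judged:
On the way:
1. the loose panel has been pressed so that it rocks (tilted by over 0.08 rad) ((value of joint flap above 0.08 rad or value of joint flap below -0.08 rad)), for 0.1 s.
At the end, for the whole second after the job is handed in: The loose panel stands on edge, turned by more than 1.1 rad (63 degrees) either way, at rest and left alone; every bystander is within 30 mm of where it began ((value of joint flap above 1.1 rad or value of joint flap below -1.1 rad) and velocity of joint flap between -0.05 and 0.05 rad/s and distance of each of dish, trinket_box, mug, jar, bowl, plate, spoon from where it was at the start of the episode below 0.03 m); the robot touches nothing.
It fails at once if one of the sale goods (dish, trinket box, mug, jar, bowl, plate, spoon) is picked up or shoved: moved over 30 mm (distance of any of dish, trinket_box, mug, jar, bowl, plate, spoon from where it was at the start of the episode above 0.03 m).
It also fails if it takes over 48 s, if anything falls off the work surface, if the arm or the gripper's body presses on something with over 40 N, if the wrist force passes 120 N, or if a joint passes its speed limit or range.

### The arm

A 7-joint arm with a two-finger parallel gripper is mounted at the origin on the work surface. World frame = base frame: x ahead of the robot, y to its left, z up, the work surface at z = 0. Lengths are in m, angles in rad, forces in N, time in s.
With the tool pointing down it reaches from about 0.35 to 0.9 m from the base axis. Payload 19.9 kg.
Tool frame: the origin (TCP) lies between the finger pads; the fingertips stand 19 mm ahead of it and the grasp point (between the pads) is the TCP; y points along the fingers, x is the direction in which the jaws open and shut, and the axes are right-handed (so a half turn about y gives the same grasp; the last joint's range is limited). The gripper opens to 94 mm and grips with 3 to 60 N. Pads are 16 mm wide; open, the fingers measure 119 mm over their backs; the gripper's body (75 mm by 177 mm) begins 78 mm behind the grasp point.
Start: joints at [1.127, 0.417, -0.01, 1.614, 0.005, 1.111, -0.053], TCP at [0.244, -0.575, 0.224] pointing down, gripper open.
Joint ranges: [-2.81, 2.81], [-0.39, 2.02], [-1.27, 1.25], [0.06, 2.57], [-1.19, 4.33], [0.19, 2], [-2.82, 2.82]. Speed limits (rad/s): [1.89, 1.89, 2.39, 2.39, 3.01, 3.01, 3.01].

### API

Orientations are given as [roll, pitch, yaw] about the fixed x, y, z axes, in that order (R = Rz(yaw) Ry(pitch) Rx(roll)).
In Python, from cell import readout, viewer, job gives the robot as it stands. The module is installed in compiled form; this text tells all that it offers.
- The arm moves only by the tool servo_tool, never from a script. Its arguments are lists of equal length, an entry for each row: "linear": the shift along the tool's x, y, z in mm, a list of three; "rotation": the turn, a rotation vector about the tool's x, y, z in rad, a list of three; "jaw": the opening, from -1 (shut) to 1 (fully open), so that 0 is half open. In form: {"linear": [[x, y, z], ...], "rotation": [[ax, ay, az], ...], "jaw": [jaw, ...]}. A call has 1 to 10 rows; each row is the pose to reach, as a shift and turn from the pose commanded when the call began, along the tool's axes at that moment; what a row does not reach only later rows make up. A row lasts 1/12 s, in which the tool goes at most 41.7 mm and 7.16 degrees, less where a joint would pass 70% of its speed; a pose out of reach is approached as far as the arm can. A call with a gripper value outside its range is refused whole. The fingers move at their own pace and stop on an object; "force" is the grip in N (left out, the last holds). Time passes only in rows, so rows that repeat a pose let the fingers close. It gives the time, the measured TCP pose, the force and the opening at its end, in the units of the state.
- readout.read_state(): the state, without advancing time (a new reading comes with each control period).
- viewer.camera(name): name is "scene" or "top"; returns a dict with "pixels" (384x512x3 uint8, red, green, blue), "z_map" (384x512 float32, m along the optical axis (not along the pixel's ray), 0 where there is no reading), "fx", "fy", "cx", "cy" (pixels), "dist" ([k1, k2, p1, p2, k3] as OpenCV has them; the pictures are not rectified), "pose" (4x4, takes a point from camera to world coordinates). Camera axes: x right, y down, z forward; pixel columns grow to the right and rows downward; lengths in m; the calibration is good to about 2 mm. A picture is of the moment at which its call begins.
- job.sign_off(): hands the job in, once; it reports no verdict.
The state is a dict: "time_s": time; "joint_pos": joint angles; "joint_velocities": joint speeds; "tau": joint torques, N m; "ee_pos": TCP position; "eef_rot": TCP orientation; "ft_force": force on the tool from outside, world axes, zero at the start; "wrist_torque": the same for the moment, N m; "finger_gap": finger opening in m.
Only numpy, scipy, OpenCV 4.12 (cv2) and the standard library are available. Lean on these libraries where they do the work, as an engineer would, in place of code of your own. Each camera call takes 0.05 s, during which the arm holds its last target.

## Working session

There is one attempt and no reset: what is moved stays moved. The work goes in short steps, Python scripts to look and compute and a tool call to move; the robot and the scene stay as the last step left them, time stands still between calls to the robot, and variables do not carry over. Pictures are saved under pics/ and viewed, and the job is handed in when it is done.

Besides the shell and the picture viewer there is one more tool, called after ">>>" as name(argument=value, ...), one argument or row to a line, values as JSON. servo_tool: Moves the arm, as the interface text tells. Its arguments: {"type":"object","properties":{"linear":{"type":"array","items":{"type":"array","items":{"type":"number"}}},"rotation":{"type":"array","items":{"type":"array","items":{"type":"number"}}},"jaw":{"type":"array","items":{"type":"number"}},"force":{"type":"number"}},"required":["linear","rotation","jaw"]}

```bash
mkdir -p pics; python3 - <<'E'
from cell import readout, viewer
import cv2, pickle
s=readout.read_state(); print({k:s[k] for k in ('time_s','ee_pos','eef_rot','ft_force','finger_gap')})
for n in('scene','top'):
    c=viewer.camera(n); pickle.dump(c,open(f'{n}0.pkl','wb'))
    cv2.imwrite(f'pics/{n}0.png',c['pixels'][:,:,::-1]); print(n,c['fx'],c['cx'],c['cy'],c['dist'],c['pose'])
E
```

```text
{'time_s': 0.0, 'ee_pos': array([ 0.24428777, -0.5749137 ,  0.22382815]), 'eef_rot': array([-1.57089098e+00,  1.20108931e-03, -1.16894512e+00]), 'ft_force': array([ 0.11490567, -0.56184592,  0.39346134]), 'finger_gap': 0.09400438646173534}
scene 393.0549428377874 259.9346860609092 187.56295080793646 [0.02126132 0.         0.         0.         0.        ] [[ 0.89063358  0.3179802  -0.32505448  0.87028283]
 [ 0.45467218 -0.63328843  0.62627389 -0.56661027]
 [-0.00671054 -0.70557378 -0.70860469  0.78971337]
 [ 0.          0.          0.          1.        ]]
top 496.07100363241517 253.0145690991536 195.20579779682092 [0.05697619 0.         0.         0.         0.        ] [[ 0.01689965 -0.99593764  0.08844555  0.39383964]
 [-0.99980175 -0.01776395 -0.00899406  0.04067663]
 [ 0.01052866 -0.08827602 -0.99604041  1.71913335]
 [ 0.          0.          0.          1.        ]]
```

View pics/scene0.png

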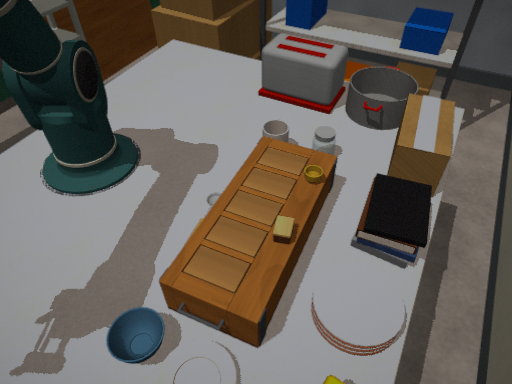

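View pics/top0.png

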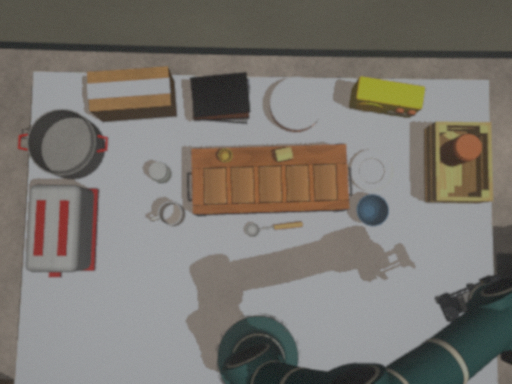

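Both views show the chest with its five panels. In the top view panel 1 is at about (215,186) and panel 5 at about (325,182). The dish is at (224,154), the box at (284,154), and the spoon lies in front at (275,227). Next I'll enlarge this area and measure.

```bash
cat > h.py <<'E'
import numpy as np, cv2
def px2w(c,u,v,z=None):
    K=np.array([[c['fx'],0,c['cx']],[0,c['fy'],c['cy']],[0,0,1]])
    n=cv2.undistortPoints(np.array([[[u,v]]],float),K,np.array(c['dist']))[0,0]
    T=c['pose']; r=np.array([n[0],n[1],1.])
    if z is None: t=c['z_map'][int(round(v)),int(round(u))]
    else: t=(z-T[2,3])/(T[2,:3]@r)
    return T[:3,:3]@r*t+T[:3,3]
E
python3 - <<'E'
import pickle,cv2
c=pickle.load(open('top0.pkl','rb'))
im=c['pixels'][135:245,180:380,::-1]
cv2.imwrite('pics/crop.png',cv2.resize(im,None,fx=4,fy=4,interpolation=cv2.INTER_CUBIC))
E
```

```text
(no output)
```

View pics/crop.png

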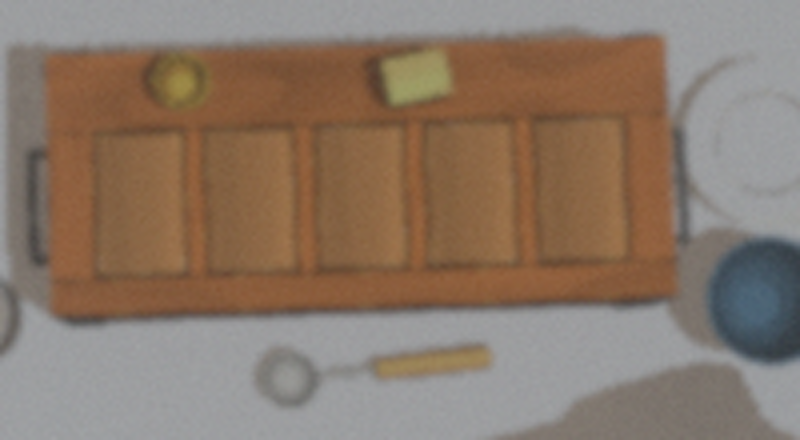

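Panel 1 spans crop corners (97,132) to (187,272). Panel 5 spans (535,118) to (628,259). The row is turned slightly, with its right end further from the robot.

```bash
python3 - <<'E'
import pickle,numpy as np
from h import *
c=pickle.load(open('top0.pkl','rb'))
f=lambda x,y,z=.11: px2w(c,180+(x+.5)/4-.5,135+(y+.5)/4-.5,z)
P={n:np.array([f(*p) for p in q]) for n,q in dict(p1=[(97,132),(185,130),(98,275),(187,272)],p5=[(535,118),(622,116),(541,262),(629,259)],p3=[(315,125),(404,123),(318,271),(407,267)]).items()}
for n,q in P.items(): print(n,q.mean(0).round(4),'d',np.linalg.norm(q[0]-q[2]),'w',np.linalg.norm(q[0]-q[1]))
m1,m5=P['p1'].mean(0),P['p5'].mean(0); d=m1-m5; print(np.linalg.norm(d),'yaw',np.arctan2(-d[0],d[1]))
for n,p in dict(chFL=(55,316),chFR=(678,300),chBL=(45,52),chBR=(665,36),spoonL=(255,375),spoonR=(492,357),dish=(177,80),box=(416,76)).items():print(n,f(*p,z=.0 if 'sp' in n else .14 if n in('dish','box') else .11).round(4))
print('depth', [px2w(c,180+x/4,135+y/4).round(4) for x,y in((140,200),(360,195),(580,190))])
s=pickle.load(open('scene0.pkl','rb'))
print([px2w(s,u,v).round(4) for u,v in((284,161),(252,209),(216,269))])
E
```

```text
p1 [0.5675 0.1503 0.11  ] d 0.1170967579212249 w 0.07181521190554785
p5 [ 0.585  -0.2083  0.11  ] d 0.11833486593601517 w 0.07122221538526732
p3 [ 0.5754 -0.0282  0.11  ] d 0.11982301685663065 w 0.07289569208338471
0.3590846976807724 yaw 0.04884295600066809
chFL [0.4734 0.2183 0.11  ]
chFR [ 0.4953 -0.2868  0.11  ]
chBL [0.6895 0.2323 0.11  ]
chBR [ 0.7122 -0.276   0.11  ]
spoonL [0.4308 0.0565 0.    ]
spoonR [ 0.4499 -0.1483  0.    ]
dish [0.6634 0.1223 0.14  ]
box [ 0.6702 -0.0699  0.14  ]
depth [array([0.5671, 0.1501, 0.1173]), array([ 0.5752, -0.0286,  0.1102]), array([ 0.5828, -0.2085,  0.108 ])]
[array([0.5702, 0.1494, 0.1102]), array([ 0.5737, -0.0361,  0.1095]), array([ 0.5851, -0.2132,  0.1108])]
```

The panel sizes, pitch and deck height match the description, and the chest yaw is about 0.049 rad. I'll shut the jaws, turn tool x along the chest's length, and move over the front end of panel 5.

>>> servo_tool(
  linear=[
    [-55, 10, 104],
    [-110, 20, 207],
    [-165, 30, 311],
    [-219, 40, 414],
    [-219, 40, 414],
    [-219, 40, 414],
    [-219, 40, 414],
    [-219, 40, 414],
    [-219, 40, 414],
    [-219, 40, 414],
  ],
  rotation=[
    [0, 0.12, 0],
    [0, 0.24, 0],
    [0, 0.353, 0],
    [0, 0.353, 0],
    [0, 0.353, 0],
    [0, 0.353, 0],
    [0, 0.353, 0],
    [0, 0.353, 0],
    [0, 0.353, 0],
    [0, 0.353, 0],
  ],
  jaw=[-1, -1, -1, -1, -1, -1, -1, -1, -1, -1],
  force=20,
)

```text
time_s: 0.93
ee_pos: [0.5038, -0.2551, 0.1892]
eef_rot: [-1.571, 0.0, -1.522]
ft_force: [0.7, -1.0, -0.0]
finger_gap: 0.0303
```

>>> servo_tool(
  linear=[
    [0, 0, 0],
    [0, 0, 0],
    [0, 0, 0],
    [0, 0, 0],
    [0, 0, 0],
  ],
  rotation=[
    [0, 0, 0],
    [0, 0, 0],
    [0, 0, 0],
    [0, 0, 0],
    [0, 0, 0],
  ],
  jaw=[-1, -1, -1, -1, -1],
)

```text
time_s: 1.35
ee_pos: [0.5023, -0.2581, 0.1895]
eef_rot: [-1.571, -0.0, -1.524]
ft_force: [0.0, -0.5, 0.5]
finger_gap: 0.0007
```

>>> servo_tool(
  linear=[
    [-30, 15, 26],
    [-45, 30, 40],
    [-45, 45, 40],
    [-45, 54, 40],
    [-45, 54, 40],
    [-45, 54, 40],
    [-45, 54, 40],
  ],
  rotation=[
    [0, 0, 0],
    [0, 0, 0],
    [0, 0, 0],
    [0, 0, 0],
    [0, 0, 0],
    [0, 0, 0],
    [0, 0, 0],
  ],
  jaw=[-1, -1, -1, -1, -1, -1, -1],
)

```text
time_s: 1.93
ee_pos: [0.5407, -0.2113, 0.1363]
eef_rot: [-1.57, -0.001, -1.524]
ft_force: [1.4, 0.6, -0.1]
finger_gap: 0.0006
```

```bash
python3 - <<'E'
from cell import readout, viewer
import cv2
c=viewer.camera('scene'); cv2.imwrite('pics/s1.png',cv2.resize(c['pixels'][120:340,140:400,::-1],None,fx=3,fy=2.7))
E
```

```text
(no output)
```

View pics/s1.png

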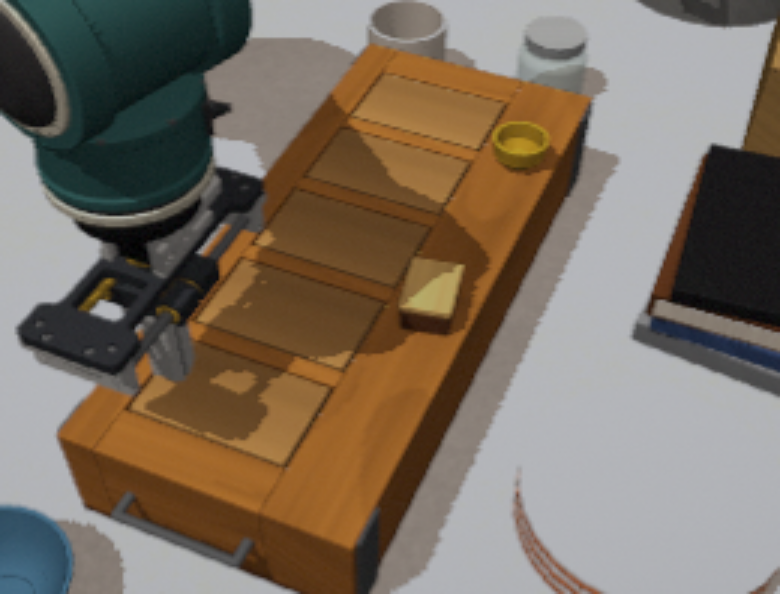

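The closed fingers, at about (170,365), are just above the front end of panel 5. Now I'll press in small steps.

>>> servo_tool(
  linear=[
    [0, 3, 0],
    [0, 6, 0],
    [0, 8, 0],
    [0, 9, 0],
    [0, 10, 0],
    [0, 10, 0],
  ],
  rotation=[
    [0, 0, 0],
    [0, 0, 0],
    [0, 0, 0],
    [0, 0, 0],
    [0, 0, 0],
    [0, 0, 0],
  ],
  jaw=[-1, -1, -1, -1, -1, -1],
)

```text
time_s: 2.48
ee_pos: [0.5412, -0.2105, 0.1289]
eef_rot: [-1.569, -0.001, -1.522]
ft_force: [-21.6, 6.8, 57.9]
finger_gap: 0.0005
```

Panel 5 is rigid: the force reached 58 N with the tips stopped at deck level. On to panel 4, pressing less deeply.

>>> servo_tool(
  linear=[
    [0, -12, 0],
    [-40, -12, 0],
    [-80, -12, 0],
    [-90, -12, 0],
    [-90, -12, 0],
    [-90, -8, 0],
    [-90, -5, 0],
    [-90, -3, 0],
    [-90, -1.5, 0],
    [-90, -1.5, 0],
  ],
  rotation=[
    [0, 0, 0],
    [0, 0, 0],
    [0, 0, 0],
    [0, 0, 0],
    [0, 0, 0],
    [0, 0, 0],
    [0, 0, 0],
    [0, 0, 0],
    [0, 0, 0],
    [0, 0, 0],
  ],
  jaw=[-1, -1, -1, -1, -1, -1, -1, -1, -1, -1],
)

```text
time_s: 3.32
ee_pos: [0.5365, -0.1214, 0.129]
eef_rot: [-1.57, -0.001, -1.524]
ft_force: [-18.5, 4.5, 47.9]
finger_gap: 0.0007
```

Panel 4 is rigid too. Next, panel 3.

>>> servo_tool(
  linear=[
    [0, -12, 0],
    [-40, -12, 0],
    [-80, -12, 0],
    [-90, -12, 0],
    [-90, -12, 0],
    [-90, -8, 0],
    [-90, -5, 0],
    [-90, -3, 0],
    [-90, -1, 0],
    [-90, -1, 0],
  ],
  rotation=[
    [0, 0, 0],
    [0, 0, 0],
    [0, 0, 0],
    [0, 0, 0],
    [0, 0, 0],
    [0, 0, 0],
    [0, 0, 0],
    [0, 0, 0],
    [0, 0, 0],
    [0, 0, 0],
  ],
  jaw=[-1, -1, -1, -1, -1, -1, -1, -1, -1, -1],
)

```text
time_s: 4.15
ee_pos: [0.5318, -0.0313, 0.1273]
eef_rot: [-1.572, -0.0, -1.523]
ft_force: [-0.5, -0.3, 0.2]
finger_gap: 0.0008
```

The force is near zero with the tips below deck level, so panel 3 may be giving. I'll go down a bit further.

>>> servo_tool(
  linear=[
    [0, 2, 0],
    [0, 4, 0],
    [0, 6, 0],
    [0, 6, 0],
  ],
  rotation=[
    [0, 0, 0],
    [0, 0, 0],
    [0, 0, 0],
    [0, 0, 0],
  ],
  jaw=[-1, -1, -1, -1],
)

```text
time_s: 4.48
ee_pos: [0.532, -0.0304, 0.1216]
eef_rot: [-1.571, 0.0, -1.522]
ft_force: [0.4, -0.7, 2.6]
finger_gap: 0.0005
```

```bash
python3 - <<'E'
from cell import readout, viewer
import cv2
c=viewer.camera('scene'); cv2.imwrite('pics/s2.png',cv2.resize(c['pixels'][120:340,140:400,::-1],None,fx=3,fy=2.7))
E
```

```text
(no output)
```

View pics/s2.png

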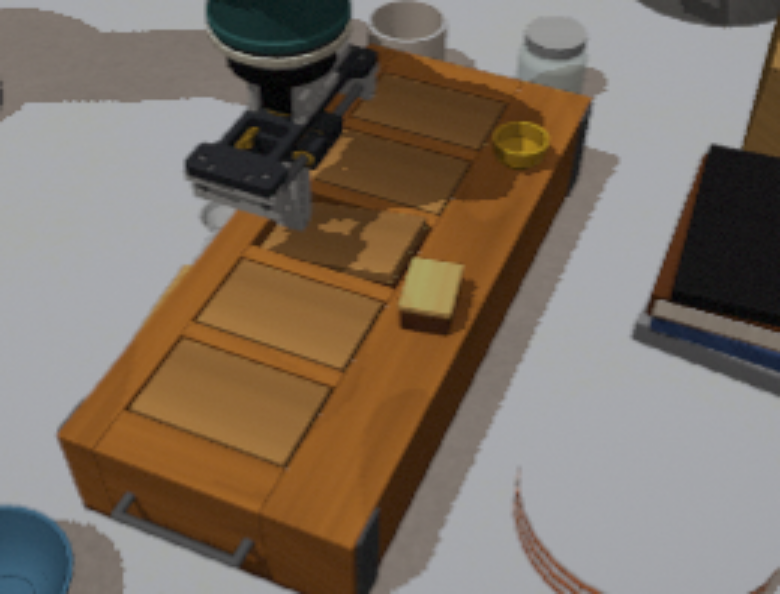

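Panel 3 gives: its back edge stands up at about (425,235) with only 2.6 N. I'll follow the sinking end down, then sweep toward the back.

>>> servo_tool(
  linear=[
    [0, 5, 0],
    [0, 10, 0],
    [0, 14, 0],
    [0, 18, 1],
    [0, 22, 2],
    [0, 24, 4],
    [0, 26, 7],
    [0, 27, 10],
    [0, 27, 10],
  ],
  rotation=[
    [0, 0, 0],
    [0, 0, 0],
    [0, 0, 0],
    [0, 0, 0],
    [0, 0, 0],
    [0, 0, 0],
    [0, 0, 0],
    [0, 0, 0],
    [0, 0, 0],
  ],
  jaw=[-1, -1, -1, -1, -1, -1, -1, -1, -1],
)

```text
time_s: 5.28
ee_pos: [0.542, -0.0298, 0.0944]
eef_rot: [-1.572, 0.0, -1.522]
ft_force: [-2.2, -0.8, -0.5]
finger_gap: 0.0007
```

```bash
python3 - <<'E'
from cell import readout, viewer
import cv2
c=viewer.camera('scene'); cv2.imwrite('pics/s3.png',cv2.resize(c['pixels'][120:340,140:400,::-1],None,fx=3,fy=2.7))
E
```

```text
(no output)
```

View pics/s3.png

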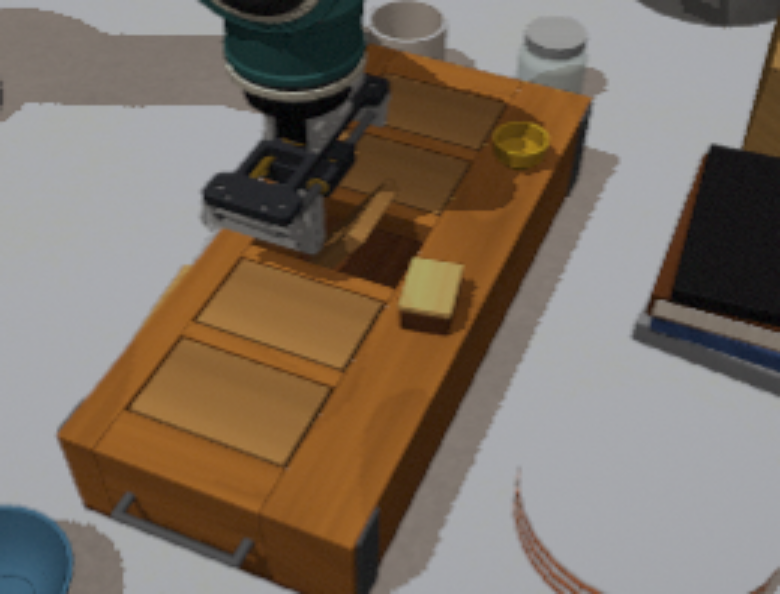

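The panel stands steep, with its edge from about (340,245) to (390,190), and the forces are small. I'll keep sweeping toward the back.

>>> servo_tool(
  linear=[
    [0, 0, 3],
    [0, 0, 6],
    [0, 0, 9],
    [0, 0, 12],
    [0, 0, 14],
    [0, 0, 14],
  ],
  rotation=[
    [0, 0, 0],
    [0, 0, 0],
    [0, 0, 0],
    [0, 0, 0],
    [0, 0, 0],
    [0, 0, 0],
  ],
  jaw=[-1, -1, -1, -1, -1, -1],
)

```text
time_s: 5.83
ee_pos: [0.5557, -0.0292, 0.0947]
eef_rot: [-1.572, 0.0, -1.522]
ft_force: [-6.7, 0.4, -0.3]
finger_gap: 0.0004
```

```bash
python3 - <<'E'
from cell import readout, viewer
import cv2
c=viewer.camera('scene'); cv2.imwrite('pics/s4.png',cv2.resize(c['pixels'][120:340,140:400,::-1],None,fx=3,fy=2.7))
E
```

```text
(no output)
```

View pics/s4.png

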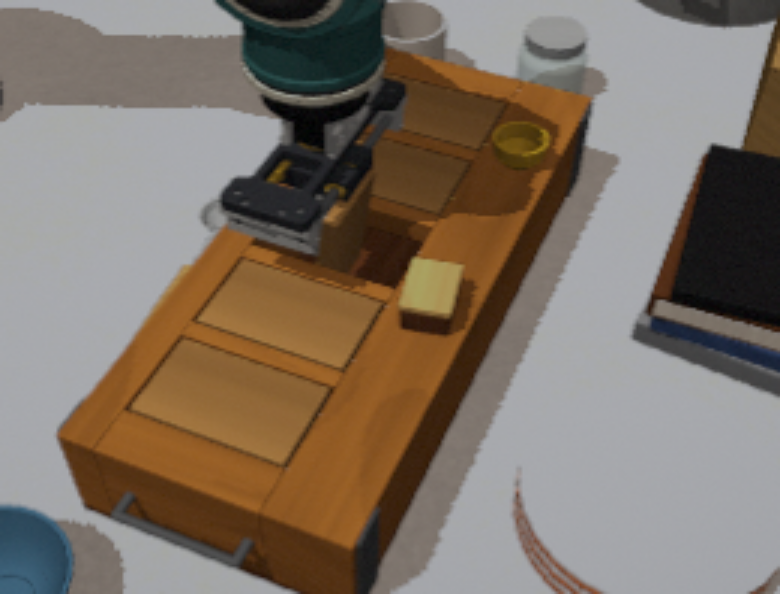

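The panel is close to vertical. I'll back the fingers off its face, then lift straight out and move away.

>>> servo_tool(
  linear=[
    [0, 0, -6],
    [0, 0, -14],
    [0, 0, -16],
    [0, -20, -16],
    [0, -50, -18],
    [0, -85, -20],
    [0, -120, -40],
    [0, -120, -80],
    [0, -120, -80],
    [0, -120, -80],
  ],
  rotation=[
    [0, 0, 0],
    [0, 0, 0],
    [0, 0, 0],
    [0, 0, 0],
    [0, 0, 0],
    [0, 0, 0],
    [0, 0, 0],
    [0, 0, 0],
    [0, 0, 0],
    [0, 0, 0],
  ],
  jaw=[-1, -1, -1, -1, -1, -1, -1, -1, -1, -1],
)

```text
time_s: 6.72
ee_pos: [0.4752, -0.0333, 0.216]
eef_rot: [-1.569, -0.001, -1.522]
ft_force: [0.5, 0.5, -0.3]
finger_gap: 0.0008
```

>>> servo_tool(
  linear=[
    [0, 0, -30],
    [0, 0, -60],
    [0, 0, -60],
    [0, 0, -60],
    [0, 0, -60],
  ],
  rotation=[
    [0, 0, 0],
    [0, 0, 0],
    [0, 0, 0],
    [0, 0, 0],
    [0, 0, 0],
  ],
  jaw=[-1, -1, -1, -1, -1],
)

```text
time_s: 7.13
ee_pos: [0.4173, -0.0359, 0.2153]
eef_rot: [-1.569, -0.0, -1.522]
ft_force: [-0.8, -0.6, -0.0]
finger_gap: 0.0003
```

```bash
python3 - <<'E'
from cell import readout, viewer
import cv2,pickle
c=viewer.camera('scene'); pickle.dump(c,open('s5.pkl','wb')); cv2.imwrite('pics/s5.png',cv2.resize(c['pixels'][120:340,140:400,::-1],None,fx=3,fy=2.7))
t=viewer.camera('top'); pickle.dump(t,open('t5.pkl','wb'));cv2.imwrite('pics/t5.png',cv2.resize(t['pixels'][135:245,140:400,::-1],None,fx=3,fy=3))
s=readout.read_state(); print(s['time_s'],s['ee_pos'],s['ft_force'])
E
```

```text
7.2333 [ 0.41717891 -0.03583385  0.2149844 ] [ 0.49506794 -0.72724035 -0.0951109 ]
```

View pics/s5.png

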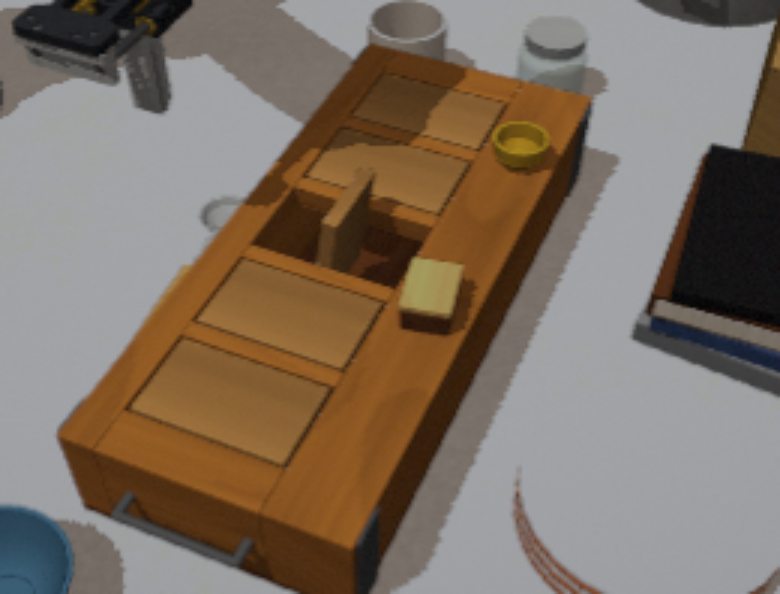

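View pics/t5.png

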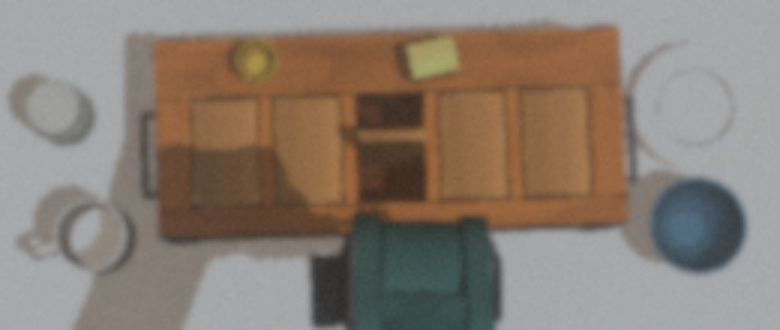

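Panel 3 stands upright in both views, as a thin slab at top-view (390,133). The dish, box, mug, jar, bowl and plate look unmoved. I'll check the angle numerically from the height of the raised edge and the depth points.

```bash
python3 - <<'E'
import pickle,numpy as np
from h import *
for f in('s5','t5'):
    c=pickle.load(open(f+'.pkl','rb')); Q=[]
    for v in range(150,240):
        for u in range(230,300):
            if f=='t5' or 1:
                z=c['z_map'][v,u]
                if z>0: Q.append(px2w(c,u,v))
    if f=='t5':
        Q=[px2w(c,u,v) for v in range(160,210) for u in range(256,285) if c['z_map'][v,u]>0]
    Q=np.array(Q)-[.576,-.029,.110]; a=.049
    L=np.c_[Q[:,0]*np.cos(a)+Q[:,1]*np.sin(a),-Q[:,0]*np.sin(a)+Q[:,1]*np.cos(a),Q[:,2]]
    m=(abs(L[:,0])<35e-3)&(abs(L[:,1])<33e-3)&(L[:,2]>.006)
    P=L[m]; print(f,len(P),'top',P[:,2].max()); 
    P=P[(abs(P[:,1])<.028)]
    for lo in(.005,.015,.025,.035,.045): 
        k=P[(P[:,2]>=lo)&(P[:,2]<lo+.01)]
        if len(k): print(lo,len(k),k[:,0].min().round(4),np.median(k[:,0]).round(4),k[:,0].max().round(4))
    if f=='s5':
        w,s,vt=np.linalg.svd(P-P.mean(0)); print('normal',vt[2])
E
```

```text
s5 233 top 0.05571352583558008
0.005 17 0.0045 0.0053 0.0068
0.015 22 0.0051 0.0061 0.0071
0.025 22 0.0067 0.0076 0.008
0.035 24 0.0079 0.0086 0.0097
0.045 110 -0.0022 0.0048 0.0107
normal [0.99872281 0.00258695 0.0504585 ]
t5 141 top 0.05699433485799986
0.005 10 -0.0071 -0.0057 -0.0028
0.015 12 -0.0062 -0.0037 -0.0035
0.025 14 -0.005 -0.0023 -0.0015
0.035 15 -0.0052 -0.002 0.0123
0.045 64 -0.0013 0.0048 0.0116
```

The face leans only about 6° from vertical, so the panel is at about 1.45 rad, well past 1.1. The arm is clear of everything, so I'm handing in.

```bash
python3 -c "
from cell import job; print(job.sign_off())"
```

```text
the job is handed in; nothing more can be done
None
```

Panel 3, the middle one, is the loose panel. It now stands on edge with its front end down, and I've handed the job in.

- **Finding it:** I pressed the front ends of panels 5, 4 and 3 with closed fingertips. Panels 5 and 4 were rigid, stopping the fingers at deck level with about 58 N and 48 N. Panel 3 gave at about 2.6 N. I didn't need to press panels 1 and 2.
- **Opening it:** I followed the sinking end into the chest and swept it toward the back with no more than about 7 N. I then backed the fingers off the panel and lifted clear.
- **Panel angle:** In the last pictures the raised edge is about 56 mm above the deck. The panel leans about 5° (0.08 rad) from vertical, which puts it at about 1.45 rad, more than the 1.1 needed.
- **Robot:** It finished at about 7.2 s of the 48 s, with no noticeable force on the tool and nothing touched.
- **Sale goods:** The dish, box, mug, jar, bowl and plate looked unmoved by eye; I didn't re-measure their positions. The spoon was mostly hidden in the last pictures, so I couldn't check it fully. The tool stayed well above it all the way.

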